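# Hold a spring clip open astride a closed card press

### The arm

A 7-joint arm with a two-finger parallel gripper is mounted at the origin on a cart in front of the work surface, level with it; the furniture and walls round the work are solid. World frame = base frame: x ahead of the robot, y to its left, z up, the work surface at z = 0. Lengths are in m, angles in rad, forces in N, time in s.
With the tool pointing down it reaches from about 0.4 to 0.85 m from the base axis. Payload 10.4 kg.
Tool frame: the origin (TCP) lies on the centre line of the jaws, within the pads' length; the fingertips stand 11 mm ahead of it and the grasp point (between the pads) lies 8 mm behind it (manip.finger_overhang is the distance from the TCP to the fingertips, in m); z points along the fingers, y is the line along which they close (so a half turn about z gives the same grasp; the last joint's range is limited). The gripper opens to 85 mm and grips with 20 to 120 N. Pads are 22 mm wide; open, the fingers measure 114 mm over their backs; the gripper's body (76 mm by 85 mm) begins 54 mm behind the grasp point. The pads swing forward as they close: fully open they stand 13 mm farther back than shut.
Start: joints at [1.221, 0.332, -0.065, 1.46, 0.022, 1.35, -0.088], TCP at [0.201, -0.592, 0.242] pointing down, gripper open.
Joint ranges: [-2.6, 2.6], [-0.5, 2.12], [-1.47, 1.34], [0.16, 2.42], [-1.27, 4.41], [0.06, 2.06], [-2.6, 2.6]. Speed limits (rad/s): [2.22, 2.22, 2.79, 2.79, 3.14, 3.14, 3.14].

### API

Orientations are given as a unit quaternion [x, y, z, w].
In Python, from workcell import manip, imaging, workorder gives the robot as it stands.
- The arm moves only by the tool jog_arm, never from a script. Its argument "deltas" is a list of rows, each an object with "gripper": the opening, from 0 (shut) to 1 (fully open); "offset": the shift along the tool's x, y, z in m, a list of three; "rotation": the turn, a rotation vector about the tool's x, y, z in degrees, a list of three. In form: [{"gripper": gripper, "offset": [tx, ty, tz], "rotation": [ax, ay, az]}, ...]. A call has 1 to 20 rows; each row shifts and turns the commanded pose from where the row before left it, along the tool's axes as they then stand; what a row does not reach is not made up. A row lasts 1/10 s, in which the tool goes at most 50 mm and 8.59 degrees, less where a joint would pass 70% of its speed; a pose out of reach is approached as far as the arm can. A call with a gripper value outside its range is refused whole. The fingers move at their own pace and stop on an object; "newtons" is the grip in N (left out, the last holds). Time passes only in rows, so rows that do not move let the fingers close. It gives the time, the measured TCP pose, the force, the opening and the grip force at its end, in the units of the state.
- manip.get_obs(): the state, without advancing time (a new reading comes with each control period).
- imaging.camera(name): name is "scene" or "top" or "wrist"; returns the picture (420x560x3 uint8, blue, green, red); there is no depth.
- imaging.camera_model(name): a dict with "camera_matrix" (3x3 intrinsics, pixels), "k1" (the pictures are not rectified: a ray, as slopes to the right and down, at radius r is drawn at 1 + k1 r^2 times it, then the intrinsics apply), "world_to_cam" (4x4, takes a point from world to camera coordinates); the wrist camera has in their place "hand_eye" (4x4, takes a point from camera to tool coordinates, whose origin is the TCP and whose axes are the flange's). Camera axes: x right, y up, looking along -z (the intrinsics and any distortion apply to the point x, -y, -z); pixel columns grow to the right and rows downward; lengths in m; the calibration is good to about 2 mm. A picture is of the moment at which its call begins: read the wrist's pose just before it. camera_model takes no time and is no camera call.
- workorder.hand_in(): hands the job in; it is judged then, once.
The state is a dict: "clock": time; "joint_pos": joint angles; "joint_velocities": joint speeds; "tau": joint torques, N m; "position": TCP position; "ee_rot": TCP orientation; "ft_force": force on the tool from outside, world axes, zero at the start; "torque": the same for the moment, N m; "grip_width": opening from 0.0 (shut) to 1.0 (fully open); "grasp_force": force on a finger pad.
Only numpy, scipy, OpenCV 4.12 (cv2) and the standard library are available. Lean on these libraries where they do the work, as an engineer would, in place of code of your own. Each camera call takes 0.05 s, during which the arm holds its last target. There are 200 camera calls.

### The job

The colour card is loaded in the little upright press: first swing the metal flap fully up against its board, then squeeze the blue spring clip by its two handles and lift it off its parking strip. Lower it, held wide open, over the middle of the press's top edge with one jaw on each side, reaching below the edge but clear of the press and never closing on it, and finish there, still holding the clip squeezed open so that a colleague can straighten the card. Leave the jars, tape and plaster block where they are.

Things in the scene. Friction and masses are not known exactly. Their poses are not given: they have to be found in the camera images.
- press: Card press, fixed, yaw up to 0.35 rad. Origin: underside centre of its wooden foot, 100 (x) x 150 (y) x 12 mm; z up. An upright plywood board 124 mm wide along y stands on it (back face x = +4.5 mm) with a paper card with six colour patches on its -x face. The flap is on the -x (robot's) side. Two small steel brackets up to 46 mm high behind the board.
- press_edge (a point): Middle of the top edge of the closed press: press frame (0, 0, 120 mm), axes as the press. With the flap shut the pack of board, card and flap is 9 mm thick, from x = -4.5 to +4.5 mm, its top 120 mm above the bench.
- flap (a joint): Hinge of the aluminium flap frame with a clear pane, 112 (y) x 3.5 x 103.5 mm tall, hinged along y at its foot (press frame x = -4.5, z = 16.5 mm). 0 = shut, upright against the card, stopping firmly; grows as it leans out to the press's -x; starts at 0.3 to 0.6 rad. Stiff hinge: it stays where it is left; under 1 N at its upper edge moves it.
- flap_top (a point): Middle of the flap's free (upper) edge; moves with the flap.
- strip: Parking strip for the clip, fixed: a wooden base 64 (x) x 150 (y) x 10 mm with an upright aluminium strip 3 mm thick (x), 130 mm long (y), its top 34 mm above the bench. Origin: centre of the base's underside. Turned by up to 0.4 rad about z.
- clip: Blue steel spring clip, 90 g, 40 mm wide along its y (the axle), 56 mm over its handles when closed. Origin on the axle. At the start z is up: handles up, jaws down pinching the strip (clip y parallel to strip y), axle 65 mm above the bench. This body is the half on its +x side and tilts by half the joint angle as the clip opens; the -x half mirrors it.
- clip_axle (a point): The clip's axle centre (same as the clip's origin). Each handle ends in a round rubber bar, 10 mm thick, 30 mm long along y, its centre 46 mm above the axle and 23 mm to the side when closed.
- jaw_a (a point): Inner lower end of the jaw of the clip's +x half, 55 mm below the axle when closed.
- jaw_b (a point): Inner lower end of the jaw of the clip's -x half, 55 mm below the axle when closed.
- clip_lever (a joint): Opening angle between the clip's halves: 0 parked on the 3 mm strip, 0.66 rad at the open stop. Pressing the two handle bars together (along x) spreads the jaws: about 4 N at first, 11 N at the stop, where the bars measure 24 mm over their outsides and the jaw tips gape 38 mm. A spring shuts it when let go.
- tape: Roll of masking tape lying flat, 104 mm across, 25 mm high; bystander, origin at underside centre.
- red_jar: Small clear jar of red pigment with yellow cap, 45 mm across, 100 mm high; bystander, origin at underside centre.
- plaster: Cream plaster block 40x55x16 mm; bystander, origin at underside centre.
- ochre_jar: Small clear jar of ochre pigment, 47 mm across, 98 mm high; bystander, origin at underside centre.

How it is judged:
By the outcome, as a careful person would: the job done as asked, in the order asked, and still so for the second after the job is handed in, while the arm keeps its last pose, push and grip.
It also fails if it takes over 54 s, if anything falls off the work surface, if the arm or the gripper's body presses on something with over 40 N, if the wrist force passes 120 N, or if a joint passes its speed limit or range.

## Working session

There is one attempt and no reset: what is moved stays moved. The work goes in short steps, Python scripts to look and compute and a tool call to move; the robot and the scene stay as the last step left them, time stands still between calls to the robot, and variables do not carry over. Pictures are saved under pics/ and viewed, at most 12 in all, crops included, and the job is handed in when it is done.

Besides the shell and the picture viewer there is one more tool, called after "Emit:" as name(argument=value, ...) on one line, values as JSON. jog_arm: Moves the arm, as the interface text tells. Its arguments: {"type":"object","properties":{"deltas":{"type":"array","items":{"type":"object","properties":{"gripper":{"type":"number"},"offset":{"type":"array","items":{"type":"number"}},"rotation":{"type":"array","items":{"type":"number"}}}}},"newtons":{"type":"number"}},"required":["deltas"]}

```bash
mkdir -p pics; ls; python3 - <<'E'
from workcell import manip, imaging
import cv2, numpy as np
for n in ("scene","top"):
    im=imaging.camera(n); cv2.imwrite(f"pics/{n}0.png",im)
    m=imaging.camera_model(n); print(n,np.round(m["camera_matrix"],1).tolist(),m["k1"],np.round(m["world_to_cam"],3).tolist())
print(imaging.camera_model("wrist"))
print(manip.get_obs(), manip.finger_overhang)
E
```

```text
pics
scene [[477.2, 0.0, 283.6], [0.0, 477.2, 204.9], [0.0, 0.0, 1.0]] -0.10783278700535145 [[-0.676, -0.737, -0.009, 0.364], [0.546, -0.508, 0.666, -0.336], [-0.495, 0.445, 0.746, -1.044], [0.0, 0.0, 0.0, 1.0]]
top [[416.9, 0.0, 278.2], [0.0, 416.9, 206.6], [0.0, 0.0, 1.0]] -0.06317499447058865 [[0.009, -1.0, 0.008, -0.003], [0.996, 0.01, 0.094, -0.526], [-0.094, 0.007, 0.996, -1.282], [0.0, 0.0, 0.0, 1.0]]
{'camera_matrix': array([[294.93900995,   0.        , 276.56319365],
       [  0.        , 294.93900995, 210.80959809],
       [  0.        ,   0.        ,   1.        ]]), 'k1': -0.038180780638473986, 'hand_eye': array([[ 6.51146978e-04,  9.55764791e-01,  2.94131333e-01,
         7.48048288e-02],
       [ 9.99999685e-01, -4.88564639e-04, -6.26230094e-04,
         2.41000718e-04],
       [-4.54826506e-04,  2.94131648e-01, -9.55764807e-01,
        -1.31616862e-01],
       [ 0.00000000e+00,  0.00000000e+00,  0.00000000e+00,
         1.00000000e+00]])}
{'clock': 0.1, 'joint_pos': array([ 1.2213773 ,  0.33282141, -0.06468704,  1.46082009,  0.02160965,
        1.34990504, -0.08851854]), 'joint_velocities': array([ 0.00010429, -0.00118388,  0.00050533, -0.00203629, -0.00097663,
       -0.00129397,  0.00075836]), 'tau': array([ 1.46059345e-03, -6.26748276e+01,  4.90091240e-02, -3.92432857e+01,
        1.62096246e-02,  6.94200877e-03, -1.80382003e-07]), 'position': array([ 0.20053455, -0.59163063,  0.24160528]), 'ee_rot': array([ 9.86678986e-01,  1.62678155e-01, -1.36272097e-04, -6.14190691e-04]), 'ft_force': array([ 0.76291186,  0.08829075, -0.16620893]), 'torque': array([ 0.0276566 , -0.03336134,  0.0178446 ]), 'grasp_force': 0.0, 'grip_width': 0.9981494549936544} 0.011
```

View pics/scene0.png

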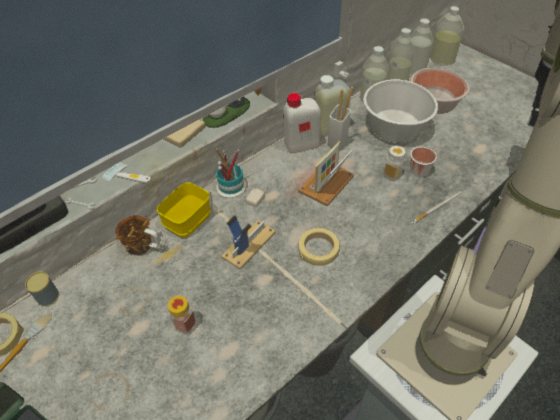

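View pics/top0.png

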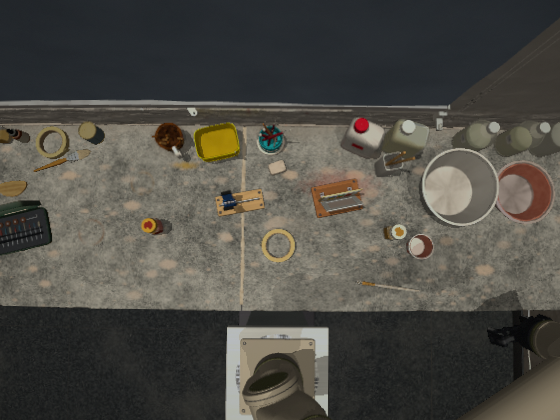

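The strip with the blue clip is at about (240,202) in the top view, with the clip near (229,200). The press is at (338,198), and its flap leans toward the robot (down in the image). Next I'll enlarge both.

```bash
cat > h.py <<'E'
import cv2, numpy as np
from workcell import manip, imaging
from scipy.spatial.transform import Rotation as R
def model(n):
    m=imaging.camera_model(n)
    if n=="wrist":
        o=manip.get_obs(); T=np.eye(4); T[:3,:3]=R.from_quat(o["ee_rot"]).as_matrix(); T[:3,3]=o["position"]
        c2w=T@m["hand_eye"]
    else: c2w=np.linalg.inv(m["world_to_cam"])
    return m["camera_matrix"],m["k1"],c2w
def ray(M,uv):
    K,k,c=M
    p=cv2.undistortPoints(np.float64([[uv]]),K,np.array([k,0,0,0,0.]))[0,0]
    d=c[:3,:3]@[p[0],-p[1],-1]; return c[:3,3],d/np.linalg.norm(d)
def onz(M,uv,z):
    o,d=ray(M,uv); return o+d*(z-o[2])/d[2]
def proj(M,P):
    K,k,c=M; q=np.linalg.inv(c)@np.append(P,1); s=np.array([q[0],-q[1]])/-q[2]
    s=s*(1+k*(s@s)); return K[:2,:2]@s+K[:2,2]
def tri(r1,r2):
    A=np.stack([r1[1],-r2[1]],1); t=np.linalg.lstsq(A,r2[0]-r1[0],rcond=None)[0]
    a=r1[0]+t[0]*r1[1]; b=r2[0]+t[1]*r2[1]; return (a+b)/2,np.linalg.norm(a-b)
E
python3 - <<'E'
import cv2,numpy as np
t=cv2.imread("pics/top0.png"); s=cv2.imread("pics/scene0.png")
a=cv2.resize(t[172:228,205:375],None,fx=4.7,fy=4.7,interpolation=cv2.INTER_CUBIC)
b=cv2.resize(s[130:270,215:365],None,fx=2.2,fy=2.2,interpolation=cv2.INTER_CUBIC)
c=np.zeros((a.shape[0]+b.shape[0],800,3),np.uint8);c[:a.shape[0],:a.shape[1]]=a;c[a.shape[0]:,:b.shape[1]]=b
print(a.shape,b.shape);cv2.imwrite("pics/crop1.png",c)
E
```

```text
(263, 799, 3) (308, 330, 3)
```

View pics/crop1.png

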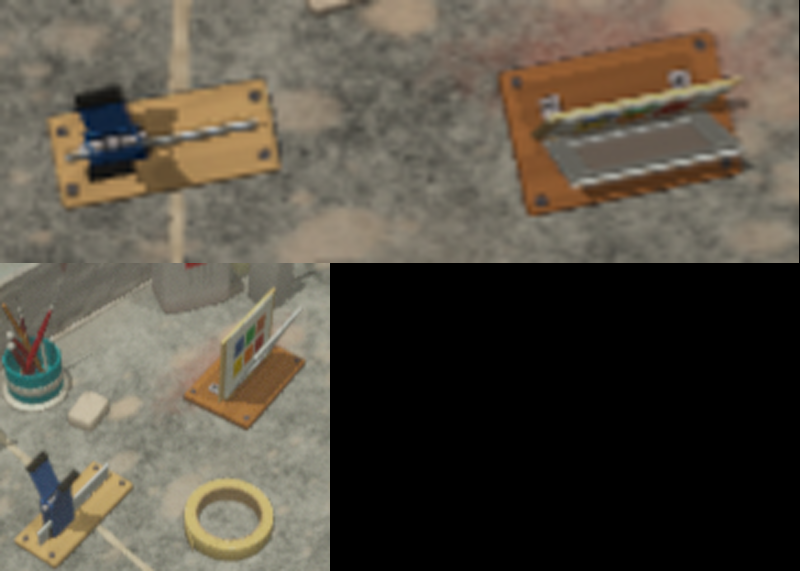

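The crop shows the strip base corners, the clip bars (black, about (99,97) and (110,172)), the press foot corners and the flap's free edge, (577,186) to (738,150) in crop pixels. I'll turn these into poses now.

```bash
python3 - <<'E'
from h import *
M=model("top"); f=lambda u,v:(205+(u+.5)/4.7-.5,172+(v+.5)/4.7-.5)
def quad(c,z):
    P=np.array([onz(M,f(*p),z)[:2] for p in c]); # order: +y+x, -y+x, -y-x, +y-x
    ydir=(P[0]-P[1])+(P[3]-P[2]); yaw=np.arctan2(-ydir[0],ydir[1])
    print(P.mean(0).round(4),"yaw",yaw.round(3),[np.linalg.norm(P[i]-P[i-1]).round(3) for i in range(4)]); return P.mean(0),yaw
pc,py=quad([(501,72),(711,30),(746,172),(530,214)],.012)
sc,sy=quad([(48,118),(268,80),(280,168),(66,207)],.010)
for n,p in dict(barpx=(99,97),barmx=(111,172),).items(): print(n,onz(M,f(*p),.111).round(4))
for z in (.1,.105,.11,.115): print("flap",z,onz(M,f(578,186),z).round(4),onz(M,f(739,150),z).round(4))
print("board top",onz(M,f(540,131),.12).round(4),onz(M,f(741,81),.12).round(4))
E
```

```text
[ 0.5585 -0.1848] yaw 0.205 [np.float64(0.098), np.float64(0.146), np.float64(0.099), np.float64(0.149)]
[0.5411 0.1238] yaw 0.186 [np.float64(0.062), np.float64(0.151), np.float64(0.06), np.float64(0.146)]
barpx [0.5591 0.1572 0.111 ]
barmx [0.5121 0.1488 0.111 ]
flap 0.1 [ 0.5071 -0.1435  0.1   ] [ 0.5309 -0.2456  0.1   ]
flap 0.105 [ 0.5067 -0.1429  0.105 ] [ 0.5304 -0.2445  0.105 ]
flap 0.11 [ 0.5063 -0.1423  0.11  ] [ 0.5299 -0.2435  0.11  ]
flap 0.115 [ 0.5059 -0.1417  0.115 ] [ 0.5293 -0.2424  0.115 ]
board top [ 0.5394 -0.1175  0.12  ] [ 0.5721 -0.2431  0.12  ]
```

```bash
cat >> h.py <<'E'
def arc(xyz,yaw,n):
    """equal rows taking the tool to xyz, tool y at world heading yaw, pointing down; first the tilt fix then per-row offset/turn"""
    o=manip.get_obs(); A=R.from_quat(o["ee_rot"]); m=A.as_matrix()
    B=R.from_matrix(np.array([[np.sin(yaw)*-1,np.cos(yaw),0],[np.cos(yaw),np.sin(yaw),0],[0,0,-1]]))
    rv=(A.inv()*B).as_rotvec()
    S=sum(R.from_rotvec(rv*k/n).as_matrix() for k in range(n))
    v=np.linalg.solve(m@S,np.array(xyz)-o["position"])
    print("pos",o["position"].round(4),"rows",n,"offset",v.round(4),"rot",np.degrees(rv/n).round(2),"clock",round(o["clock"],2),"F",o["ft_force"].round(1),"grip",round(o["grip_width"],3),round(o["grasp_force"],1))
E
python3 - <<'E'
from h import *
arc([.4703,-.2027,.242],.2,16)
E
```

```text
pos [ 0.2005 -0.5916  0.2416] rows 16 offset [ 0.0323  0.0013 -0.    ] rot [-0.   -0.   -5.17] clock 0.1 F [ 0.8  0.1 -0.2] grip 0.998 0.0
```

Emit:
jog_arm(deltas=[{"gripper":0,"offset":[0.0323,0.0013,0],"rotation":[0,0,-5.17]},{"gripper":0,"offset":[0.0323,0.0013,0],"rotation":[0,0,-5.17]},{"gripper":0,"offset":[0.0323,0.0013,0],"rotation":[0,0,-5.17]},{"gripper":0,"offset":[0.0323,0.0013,0],"rotation":[0,0,-5.17]},{"gripper":0,"offset":[0.0323,0.0013,0],"rotation":[0,0,-5.17]},{"gripper":0,"offset":[0.0323,0.0013,0],"rotation":[0,0,-5.17]},{"gripper":0,"offset":[0.0323,0.0013,0],"rotation":[0,0,-5.17]},{"gripper":0,"offset":[0.0323,0.0013,0],"rotation":[0,0,-5.17]},{"gripper":0,"offset":[0.0323,0.0013,0],"rotation":[0,0,-5.17]},{"gripper":0,"offset":[0.0323,0.0013,0],"rotation":[0,0,-5.17]},{"gripper":0,"offset":[0.0323,0.0013,0],"rotation":[0,0,-5.17]},{"gripper":0,"offset":[0.0323,0.0013,0],"rotation":[0,0,-5.17]},{"gripper":0,"offset":[0.0323,0.0013,0],"rotation":[0,0,-5.17]},{"gripper":0,"offset":[0.0323,0.0013,0],"rotation":[0,0,-5.17]},{"gripper":0,"offset":[0.0323,0.0013,0],"rotation":[0,0,-5.17]},{"gripper":0,"offset":[0.0323,0.0013,0],"rotation":[0,0,-5.17]},{"gripper":0,"offset":[0,0,0],"rotation":[0,0,0]},{"gripper":0,"offset":[0,0,0],"rotation":[0,0,0]}], newtons=30)

```text
clock: 1.9
position: [0.4709, -0.2028, 0.2423]
ee_rot: [0.633, 0.774, -0.0, 0.0]
ft_force: [0.5, 0.1, -0.8]
grip_width: -0.0
grasp_force: 0.0
```

```bash
python3 - <<'E'
from h import *
arc([.4703,-.2027,.242],.2,1)
E
```

```text
pos [ 0.4709 -0.2028  0.2423] rows 1 offset [ 0.0002 -0.0005  0.0003] rot [-0.02  0.03  0.01] clock 1.9 F [ 0.5  0.1 -0.8] grip -0.0 0.0
```

Emit:
jog_arm(deltas=[{"gripper":0,"offset":[0,0,0.0284]},{"gripper":0,"offset":[0,0,0.0284]},{"gripper":0,"offset":[0,0,0.0284]},{"gripper":0,"offset":[0,0,0.0284]},{"gripper":0,"offset":[0,0,0.0284]},{"gripper":0,"offset":[0,0.01,0]},{"gripper":0,"offset":[0,0.01,0]},{"gripper":0,"offset":[0,0.01,0]},{"gripper":0,"offset":[0,0.01,0]},{"gripper":0,"offset":[0,0.008,0]},{"gripper":0,"offset":[0,0.005,0]},{"gripper":0,"offset":[0,0.005,0]},{"gripper":0,"offset":[0,0,0]}])

```text
schema error: expected keys gripper, offset, rotation
```

Emit:
jog_arm(deltas=[{"gripper":0,"offset":[0,0,0.0284],"rotation":[0,0,0]},{"gripper":0,"offset":[0,0,0.0284],"rotation":[0,0,0]},{"gripper":0,"offset":[0,0,0.0284],"rotation":[0,0,0]},{"gripper":0,"offset":[0,0,0.0284],"rotation":[0,0,0]},{"gripper":0,"offset":[0,0,0.0284],"rotation":[0,0,0]},{"gripper":0,"offset":[0,0.01,0],"rotation":[0,0,0]},{"gripper":0,"offset":[0,0.01,0],"rotation":[0,0,0]},{"gripper":0,"offset":[0,0.01,0],"rotation":[0,0,0]},{"gripper":0,"offset":[0,0.01,0],"rotation":[0,0,0]},{"gripper":0,"offset":[0,0.008,0],"rotation":[0,0,0]},{"gripper":0,"offset":[0,0.005,0],"rotation":[0,0,0]},{"gripper":0,"offset":[0,0.005,0],"rotation":[0,0,0]},{"gripper":0,"offset":[0,0,0],"rotation":[0,0,0]}])

```text
clock: 3.2
position: [0.5284, -0.1913, 0.1004]
ee_rot: [0.633, 0.774, 0.0, 0.0]
ft_force: [-0.3, 0.3, 1.8]
grip_width: -0.001
grasp_force: 0.0
```

Emit:
jog_arm(deltas=[{"gripper":0,"offset":[0,0.003,0],"rotation":[0,0,0]},{"gripper":0,"offset":[0,0.003,0],"rotation":[0,0,0]},{"gripper":0,"offset":[0,0.003,0],"rotation":[0,0,0]},{"gripper":0,"offset":[0,0,0],"rotation":[0,0,0]}])

```text
clock: 3.6
position: [0.537, -0.1897, 0.1004]
ee_rot: [0.633, 0.774, 0.0, 0.0]
ft_force: [-0.0, -0.8, -0.5]
grip_width: -0.001
grasp_force: 0.0
```

```bash
python3 - <<'E'
from h import *
cv2.imwrite("pics/c2.png",np.hstack([cv2.resize(imaging.camera(n)[a:b,c:d],(400,400),interpolation=cv2.INTER_CUBIC) for n,a,b,c,d in (("top",160,230,303,373),("scene",130,210,285,365))]))
E
```

```text
(no output)
```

View pics/c2.png

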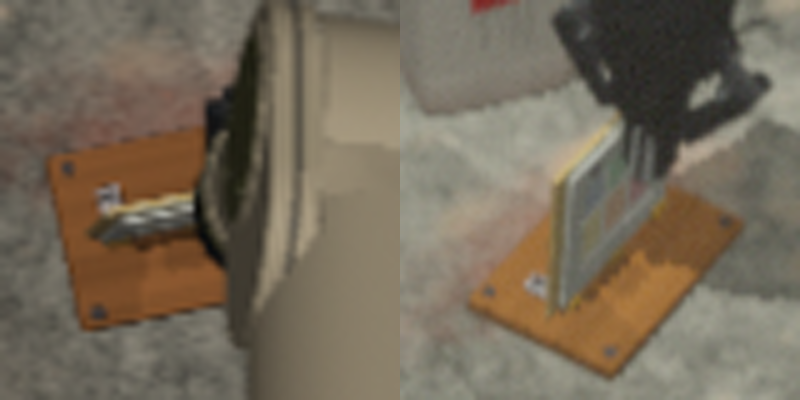

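The flap is nearly shut: a thin gap between it and the board is still visible around (560,220) in the right crop. I'll keep pushing gently until the force shows the stop.

Emit:
jog_arm(deltas=[{"gripper":0,"offset":[0,0.0015,0],"rotation":[0,0,0]},{"gripper":0,"offset":[0,0.0015,0],"rotation":[0,0,0]},{"gripper":0,"offset":[0,0,0],"rotation":[0,0,0]}])

```text
clock: 4.0
position: [0.5391, -0.1894, 0.1002]
ee_rot: [0.633, 0.774, -0.0, -0.0]
ft_force: [-2.9, -0.8, 2.1]
grip_width: 0.004
grasp_force: 2.1
```

Emit:
jog_arm(deltas=[{"gripper":0,"offset":[0,0.0015,0],"rotation":[0,0,0]},{"gripper":0,"offset":[0,0.0015,0],"rotation":[0,0,0]},{"gripper":0,"offset":[0,0,0],"rotation":[0,0,0]}])

```text
clock: 4.3
position: [0.5396, -0.1893, 0.1001]
ee_rot: [0.634, 0.774, -0.002, -0.002]
ft_force: [-18.5, 0.3, 13.4]
grip_width: 0.0
grasp_force: 9.3
```

Firm stop at about 18 N. I'll back off, rise and go above the clip with the gripper open.

Emit:
jog_arm(deltas=[{"gripper":0,"offset":[0,-0.01,0],"rotation":[0,0,0]},{"gripper":0,"offset":[0,-0.02,0],"rotation":[0,0,0]},{"gripper":0,"offset":[0,-0.02,0],"rotation":[0,0,0]},{"gripper":0.5,"offset":[0,0,-0.03],"rotation":[0,0,0]},{"gripper":1,"offset":[0,0,-0.04],"rotation":[0,0,0]},{"gripper":1,"offset":[0,0,-0.04],"rotation":[0,0,0]},{"gripper":1,"offset":[0,0,-0.03],"rotation":[0,0,0]},{"gripper":1,"offset":[0,0,0],"rotation":[0,0,0]}])

```text
clock: 5.1
position: [0.4957, -0.1989, 0.245]
ee_rot: [0.633, 0.774, 0.001, 0.004]
ft_force: [0.7, -0.1, -0.8]
grip_width: 0.845
grasp_force: 0.0
```

```bash
python3 - <<'E'
from h import *
arc([.5356,.130,.23],.19,12)
E
```

```text
pos [ 0.4957 -0.1989  0.245 ] rows 12 offset [0.0262 0.0086 0.0012] rot [0.03 0.02 0.05] clock 5.1 F [ 0.7 -0.1 -0.8] grip 0.845 0.0
```

Emit:
jog_arm(deltas=[{"gripper":1,"offset":[0.0262,0.0086,0.0012],"rotation":[0,0,0.05]},{"gripper":1,"offset":[0.0262,0.0086,0.0012],"rotation":[0,0,0.05]},{"gripper":1,"offset":[0.0262,0.0086,0.0012],"rotation":[0,0,0.05]},{"gripper":1,"offset":[0.0262,0.0086,0.0012],"rotation":[0,0,0.05]},{"gripper":1,"offset":[0.0262,0.0086,0.0012],"rotation":[0,0,0.05]},{"gripper":1,"offset":[0.0262,0.0086,0.0012],"rotation":[0,0,0.05]},{"gripper":1,"offset":[0.0262,0.0086,0.0012],"rotation":[0,0,0.05]},{"gripper":1,"offset":[0.0262,0.0086,0.0012],"rotation":[0,0,0.05]},{"gripper":1,"offset":[0.0262,0.0086,0.0012],"rotation":[0,0,0.05]},{"gripper":1,"offset":[0.0262,0.0086,0.0012],"rotation":[0,0,0.05]},{"gripper":1,"offset":[0.0262,0.0086,0.0012],"rotation":[0,0,0.05]},{"gripper":1,"offset":[0.0262,0.0086,0.0012],"rotation":[0,0,0.05]},{"gripper":1,"offset":[0,0,0],"rotation":[0,0,0]},{"gripper":1,"offset":[0,0,0],"rotation":[0,0,0]}])

```text
clock: 6.5
position: [0.5336, 0.1304, 0.2252]
ee_rot: [0.637, 0.771, -0.0, -0.0]
ft_force: [0.0, 0.1, 0.2]
grip_width: 1.0
grasp_force: 0.0
```

```bash
python3 - <<'E'
from h import *
arc([.5356,.130,.23],.19,1)
M=model("wrist"); im=imaging.camera("wrist"); np.savez("w3.npz",K=M[0],k=M[1],c=M[2])
cv2.imwrite("pics/w3.png",im)
s=imaging.camera("top");a=cv2.resize(s[170:230,300:380],(560,420),interpolation=cv2.INTER_CUBIC)
cv2.imwrite("pics/t3.png",a)
E
```

```text
pos [0.5336 0.1304 0.2252] rows 1 offset [-0.0008  0.0018 -0.0048] rot [-0.02 -0.02  0.05] clock 6.5 F [0.  0.1 0.2] grip 1.0 0.0
```

View pics/w3.png

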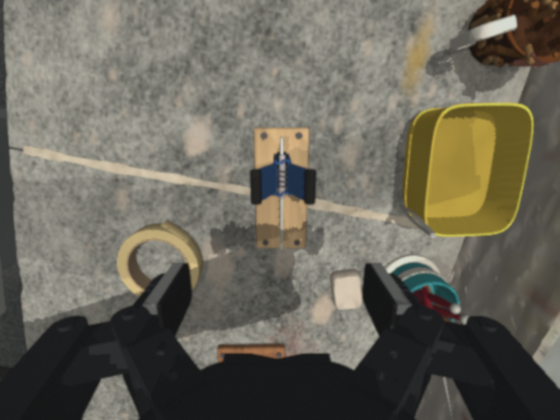

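View pics/t3.png

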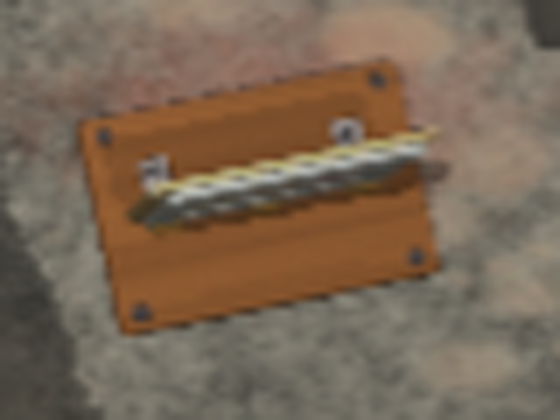

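The wrist view shows the clip bars centred at about (256,186) and (310,186), with the strip line vertical at column 282. The top crop shows the flap flush with the board; the board's back top edge runs from (152,190) to (438,131).

```bash
python3 - <<'E'
from h import *
d=np.load("w3.npz");W=(d["K"],float(d["k"]),d["c"])
a=onz(W,(256,186),.111);b=onz(W,(310,186),.111);c=(a+b)/2;print("bars",a,b,c,"sep",np.linalg.norm(a-b),"yaw",np.arctan2(*(b-a)[[1,0]]))
P=[onz(W,p,.010) for p in [(254,128),(309,128),(306.5,248),(257,248)]];y=P[0]+P[1]-P[2]-P[3]
print("strip",np.mean(P,0),"yaw",np.arctan2(-y[0],y[1]))
p,q=onz(W,(282,139),.034),onz(W,(282,243),.034);print("strip plate",p,q,np.arctan2(-(p-q)[0],(p-q)[1]))
M=model("top");f=lambda u,v:(300+(u+.5)/7-.5,170+(v+.5)/7-.5)
e=onz(M,f(152,190),.12);g=onz(M,f(438,131),.12);yw=np.arctan2(-(e-g)[0],(e-g)[1]);print("board back",e,g,"yaw",yw,np.linalg.norm(e-g),"press_edge",(e+g)/2-.0045*np.array([np.cos(yw),np.sin(yw),0]))
arc([*c[:2],.20],.19,1)
E
```

```text
bars [0.51222879 0.14777821 0.111     ] [0.55733715 0.15652507 0.111     ] [0.53478297 0.15215164 0.111     ] sep 0.04594857554427031 yaw 0.19153077341028849
strip [0.54098357 0.12383418 0.01      ] yaw 0.19849462443074856
strip plate [0.52859003 0.1859835  0.034     ] [0.55210023 0.06809014 0.034     ] 0.19683702069075912
board back [ 0.54759254 -0.12270925  0.12      ] [ 0.57370605 -0.24275704  0.12      ] yaw 0.2141892773128194 0.1228551472365134 press_edge [ 0.55625213 -0.18368964  0.12      ]
pos [0.5339 0.1289 0.2255] rows 1 offset [0.0227 0.0052 0.0255] rot [-0.02  0.02 -0.11] clock 6.6 F [ 0.  -0.6  0.1] grip 0.997 0.0
```

Emit:
jog_arm(deltas=[{"gripper":1,"offset":[0.0114,0.0026,0],"rotation":[0,0,-0.11]},{"gripper":1,"offset":[0.0114,0.0026,0],"rotation":[0,0,0]},{"gripper":1,"offset":[0,0,0.024],"rotation":[0,0,0]},{"gripper":1,"offset":[0,0,0.024],"rotation":[0,0,0]},{"gripper":1,"offset":[0,0,0.024],"rotation":[0,0,0]},{"gripper":1,"offset":[0,0,0.024],"rotation":[0,0,0]},{"gripper":1,"offset":[0,0,0.0235],"rotation":[0,0,0]},{"gripper":1,"offset":[0,0,0],"rotation":[0,0,0]},{"gripper":1,"offset":[0,0,0],"rotation":[0,0,0]}])

```text
clock: 7.5
position: [0.5347, 0.1541, 0.1069]
ee_rot: [0.636, 0.772, 0.0, -0.0]
ft_force: [0.0, 0.0, 0.5]
grip_width: 0.996
grasp_force: 0.0
```

```bash
python3 - <<'E'
from h import *
arc([.535,.152,.106],.195,1)
im=imaging.camera("wrist"); cv2.imwrite("pics/w4.png",im)
E
```

```text
pos [0.5347 0.1541 0.1069] rows 1 offset [-0.0021 -0.0001  0.0009] rot [-0.   -0.03 -0.18] clock 7.5 F [0.  0.  0.5] grip 0.996 0.0
```

View pics/w4.png

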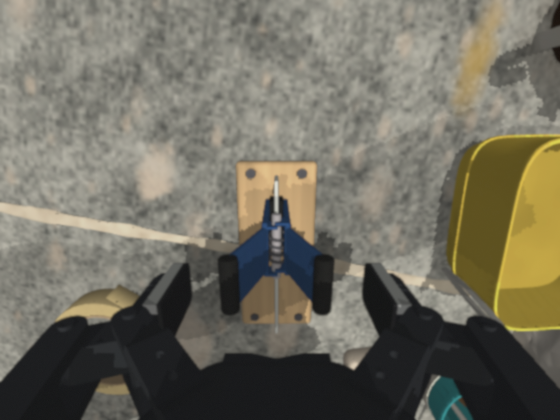

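The bars sit between the open fingers, centred laterally (columns 229 and 323, midpoint 276). I'll check the offset along tool x.

```bash
python3 - <<'E'
from h import *
W=model("wrist")
for z in (.111,.116): print(z,[onz(W,p,z).round(4) for p in ((229,255),(229,313),(323,255),(323,313))], proj(W,[.5347,.1541,.111]))
E
```

```text
0.111 [array([0.5101, 0.1628, 0.111 ]), array([0.5147, 0.1303, 0.111 ]), array([0.5542, 0.1713, 0.111 ]), array([0.5621, 0.1395, 0.111 ])] [276.09649356 279.42796076]
0.116 [array([0.5105, 0.1653, 0.116 ]), array([0.5149, 0.1341, 0.116 ]), array([0.5529, 0.1735, 0.116 ]), array([0.5604, 0.1429, 0.116 ])] [276.09649356 279.42796076]
```

Emit:
jog_arm(deltas=[{"gripper":0.7,"offset":[-0.001,0,0],"rotation":[0,0,0]},{"gripper":0.62,"offset":[0,0,0],"rotation":[0,0,0]},{"gripper":0.55,"offset":[0,0,0],"rotation":[0,0,0]},{"gripper":0.5,"offset":[0,0,-0.001],"rotation":[0,0,0]},{"gripper":0.45,"offset":[0,0,-0.001],"rotation":[0,0,0]},{"gripper":0.4,"offset":[0,0,-0.001],"rotation":[0,0,0]},{"gripper":0.35,"offset":[0,0,-0.001],"rotation":[0,0,0]},{"gripper":0.3,"offset":[0,0,-0.001],"rotation":[0,0,0]},{"gripper":0.2,"offset":[0,0,0],"rotation":[0,0,0]},{"gripper":0.1,"offset":[0,0,0],"rotation":[0,0,0]},{"gripper":0,"offset":[0,0,0],"rotation":[0,0,0]},{"gripper":0,"offset":[0,0,0],"rotation":[0,0,0]},{"gripper":0,"offset":[0,0,0],"rotation":[0,0,0]},{"gripper":0,"offset":[0,0,0],"rotation":[0,0,0]}], newtons=40)

```text
clock: 8.95
position: [0.5356, 0.1525, 0.1121]
ee_rot: [0.636, 0.771, 0.001, 0.001]
ft_force: [1.3, -0.2, 5.2]
grip_width: 0.25
grasp_force: 38.9
```

```bash
python3 - <<'E'
from h import *
print(manip.get_obs()["grip_width"],manip.get_obs()["grasp_force"])
im=imaging.camera("wrist")[150:400,130:430]; s=imaging.camera("scene")[190:280,200:300]
cv2.imwrite("pics/w5.png",np.hstack([cv2.resize(im,(432,360)),cv2.resize(s,(368,360),interpolation=cv2.INTER_CUBIC)]))
E
```

```text
0.2498055620586959 38.87219488620758
```

View pics/w5.png

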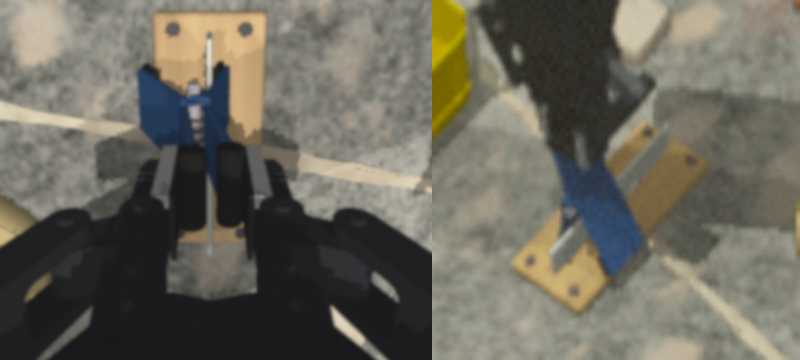

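The clip is open, but its axle (about (195,110)) sits left of the midpoint between the bars (about 211). So it's tilted roughly 8° toward the robot, with the right jaw near the strip. I'll swing it a few degrees upright first, then lift.

Emit:
jog_arm(deltas=[{"gripper":0,"offset":[0,0,0],"rotation":[-2,0,0]},{"gripper":0,"offset":[0,0,-0.002],"rotation":[-2,0,0]},{"gripper":0,"offset":[0,0,-0.003],"rotation":[-2,0,0]},{"gripper":0,"offset":[0,0,0],"rotation":[0,0,0]}])

```text
clock: 9.45
position: [0.5336, 0.152, 0.1162]
ee_rot: [0.635, 0.77, 0.04, 0.033]
ft_force: [0.3, -0.3, -0.8]
grip_width: 0.248
grasp_force: 40.1
```

Emit:
jog_arm(deltas=[{"gripper":0,"offset":[0,0.0005,-0.005],"rotation":[0,0,0]},{"gripper":0,"offset":[0,0.001,-0.01],"rotation":[0,0,0]},{"gripper":0,"offset":[0,0.0016,-0.0149],"rotation":[0,0,0]},{"gripper":0,"offset":[0,0.0016,-0.0149],"rotation":[0,0,0]},{"gripper":0,"offset":[0,0.0021,-0.02],"rotation":[0,0,0]},{"gripper":0,"offset":[0,0.0021,-0.02],"rotation":[0,0,0]},{"gripper":0,"offset":[0,0.0021,-0.02],"rotation":[0,0,0]},{"gripper":0,"offset":[0,0.0021,-0.02],"rotation":[0,0,0]},{"gripper":0,"offset":[0,0,0],"rotation":[0,0,0]},{"gripper":0,"offset":[0,0,0],"rotation":[0,0,0]}])

```text
clock: 10.45
position: [0.5347, 0.1523, 0.2425]
ee_rot: [0.636, 0.77, 0.041, 0.034]
ft_force: [-0.0, -0.1, -1.5]
grip_width: 0.247
grasp_force: 40.0
```

```bash
python3 - <<'E'
from h import *
o=manip.get_obs();print(o["position"],o["ee_rot"],o["clock"],o["ft_force"],o["grip_width"])
im=imaging.camera("wrist")[150:400,130:430]; s=imaging.camera("scene")[145:265,185:305]
cv2.imwrite("pics/w6.png",np.hstack([cv2.resize(im,(440,366),interpolation=cv2.INTER_CUBIC),cv2.resize(s,(360,366),interpolation=cv2.INTER_CUBIC)]))
E
```

```text
[0.53473703 0.15233948 0.24248338] [0.63551644 0.77027622 0.04069295 0.03372668] 10.45 [-0.03863622 -0.07758686 -1.52844467] 0.24701092664858235
```

View pics/w6.png

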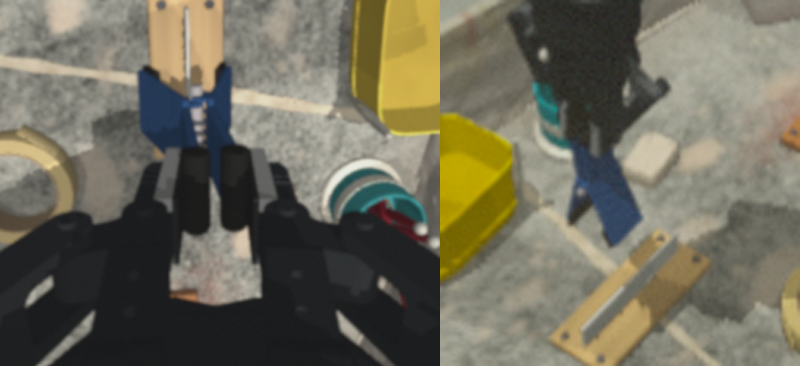

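The clip is held clear of the strip. Its jaw tips (about (143,69) and (228,68)), axle end (197,103) and bar ends (195,150) and (235,150) give the tilt in the tool frame.

```bash
python3 - <<'E'
from h import *
m=imaging.camera_model("wrist");W=(m["camera_matrix"],m["k1"],m["hand_eye"])
for n,p,x in (("jawL",(143,69),.02),("jawR",(228,68),.02),("axle",(197,103),.02),("barL",(195,150),.015),("barR",(235,150),.015)):
    o,d=ray(W,(130+p[0]/1.467,150+p[1]/1.467)); print(n,(o+d*(x-.001-o[0])/d[0]).round(4))
E
```

```text
jawL [ 0.019  -0.0374  0.0849]
jawR [0.019  0.0066 0.087 ]
axle [ 0.019  -0.0074  0.031 ]
barL [ 0.014  -0.0068 -0.0019]
barR [ 0.014   0.0063 -0.0019]
```

```bash
sed -i 's/def arc(xyz,yaw,n):/def arc(xyz,yaw,n,tilt=0):/; s/    rv=(A.inv/    B=B*R.from_rotvec([np.radians(tilt),0,0]); rv=(A.inv/' h.py; python3 - <<'E'
from h import *
arc([.558,-.184,.255],.205,16,-9)
E
```

```text
pos [0.5342 0.1521 0.2412] rows 16 offset [-0.0209 -0.0025 -0.0012] rot [-0.19  0.01 -0.05] clock 10.55 F [ 0.4 -0.6 -1.7] grip 0.248 40.0
```

Emit:
jog_arm(deltas=[{"gripper":0,"offset":[-0.0209,-0.0025,-0.0012],"rotation":[-0.19,0.01,-0.05]},{"gripper":0,"offset":[-0.0209,-0.0025,-0.0012],"rotation":[-0.19,0.01,-0.05]},{"gripper":0,"offset":[-0.0209,-0.0025,-0.0012],"rotation":[-0.19,0.01,-0.05]},{"gripper":0,"offset":[-0.0209,-0.0025,-0.0012],"rotation":[-0.19,0.01,-0.05]},{"gripper":0,"offset":[-0.0209,-0.0025,-0.0012],"rotation":[-0.19,0.01,-0.05]},{"gripper":0,"offset":[-0.0209,-0.0025,-0.0012],"rotation":[-0.19,0.01,-0.05]},{"gripper":0,"offset":[-0.0209,-0.0025,-0.0012],"rotation":[-0.19,0.01,-0.05]},{"gripper":0,"offset":[-0.0209,-0.0025,-0.0012],"rotation":[-0.19,0.01,-0.05]},{"gripper":0,"offset":[-0.0209,-0.0025,-0.0012],"rotation":[-0.19,0.01,-0.05]},{"gripper":0,"offset":[-0.0209,-0.0025,-0.0012],"rotation":[-0.19,0.01,-0.05]},{"gripper":0,"offset":[-0.0209,-0.0025,-0.0012],"rotation":[-0.19,0.01,-0.05]},{"gripper":0,"offset":[-0.0209,-0.0025,-0.0012],"rotation":[-0.19,0.01,-0.05]},{"gripper":0,"offset":[-0.0209,-0.0025,-0.0012],"rotation":[-0.19,0.01,-0.05]},{"gripper":0,"offset":[-0.0209,-0.0025,-0.0012],"rotation":[-0.19,0.01,-0.05]},{"gripper":0,"offset":[-0.0209,-0.0025,-0.0012],"rotation":[-0.19,0.01,-0.05]},{"gripper":0,"offset":[-0.0209,-0.0025,-0.0012],"rotation":[-0.19,0.01,-0.05]},{"gripper":0,"offset":[0,0,0],"rotation":[0,0,0]},{"gripper":0,"offset":[0,0,0],"rotation":[0,0,0]},{"gripper":0,"offset":[0,0,0],"rotation":[0,0,0]}])

```text
clock: 12.45
position: [0.5589, -0.1827, 0.2551]
ee_rot: [0.628, 0.774, 0.062, 0.049]
ft_force: [-1.0, -0.2, -0.8]
grip_width: 0.25
grasp_force: 40.1
```

```bash
python3 - <<'E'
from h import *
arc([.558,-.184,.192],.205,1,-9)
im=imaging.camera("wrist")[100:350,130:430]; s=imaging.camera("scene")[85:205,265,None] if 0 else imaging.camera("scene")[85:205,265:385]
cv2.imwrite("pics/w7.png",np.hstack([cv2.resize(im,(440,366),interpolation=cv2.INTER_CUBIC),cv2.resize(s,(360,366),interpolation=cv2.INTER_CUBIC)]))
W=model("wrist")
c,sn=np.cos(.205),np.sin(.205);E=np.array([.557,-.184,0])
for a,b,z in ((-.0045,.062,.12),(.0045,.062,.12),(0,0,.12)): 
    u=proj(W,E+[a*c-b*sn,a*sn+b*c,z]);print((u-[130,100])*1.467)
E
```

```text
pos [ 0.5589 -0.1827  0.2551] rows 1 offset [-0.0012 -0.011   0.0621] rot [ 0.01 -0.11  0.08] clock 12.45 F [-1.  -0.2 -0.8] grip 0.25 40.1
[168.56856644  53.73572802]
[183.66005148  53.6217764 ]
[178.37735943 153.6134975 ]
```

View pics/w7.png

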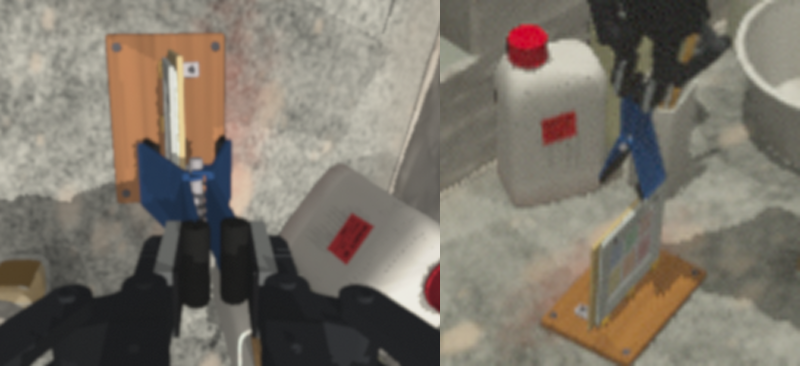

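The board's top end (about (165 to 183,54) in the left crop) is where I predicted it, at columns 168 to 184. The open jaws straddle the pack centrally, so I'll lower straight down.

Emit:
jog_arm(deltas=[{"gripper":0,"offset":[-0.0002,-0.0012,0.0078],"rotation":[0,0,0]},{"gripper":0,"offset":[-0.0002,-0.0012,0.0078],"rotation":[0,0,0]},{"gripper":0,"offset":[-0.0002,-0.0012,0.0078],"rotation":[0,0,0]},{"gripper":0,"offset":[-0.0002,-0.0012,0.0078],"rotation":[0,0,0]},{"gripper":0,"offset":[-0.0002,-0.0012,0.0078],"rotation":[0,0,0]},{"gripper":0,"offset":[-0.0002,-0.0013,0.0078],"rotation":[0,0,0]},{"gripper":0,"offset":[0,-0.0013,0.0078],"rotation":[0,0,0]},{"gripper":0,"offset":[0,-0.0013,0.0078],"rotation":[0,0,0]},{"gripper":0,"offset":[0,0,0],"rotation":[0,0,0]},{"gripper":0,"offset":[0,0,0],"rotation":[0,0,0]},{"gripper":0,"offset":[0,0,0],"rotation":[0,0,0]}])

```text
clock: 13.65
position: [0.5595, -0.185, 0.1929]
ee_rot: [0.629, 0.773, 0.062, 0.05]
ft_force: [-0.6, -0.1, -1.7]
grip_width: 0.249
grasp_force: 40.1
```

```bash
python3 - <<'E'
from h import *
o=manip.get_obs();print(o["position"],o["clock"],o["ft_force"],o["grip_width"],o["grasp_force"])
im=imaging.camera("wrist")[100:350,130:430]; s=imaging.camera("scene")[115:215,275:375]
cv2.imwrite("pics/w8.png",np.hstack([cv2.resize(im,(440,400),interpolation=cv2.INTER_CUBIC),cv2.resize(s,(360,400),interpolation=cv2.INTER_CUBIC)]))
E
```

```text
[ 0.55950949 -0.18503795  0.19287814] 13.65 [-0.62463216 -0.07120119 -1.67871406] 0.24883628285342627 40.080918073654175
```

View pics/w8.png

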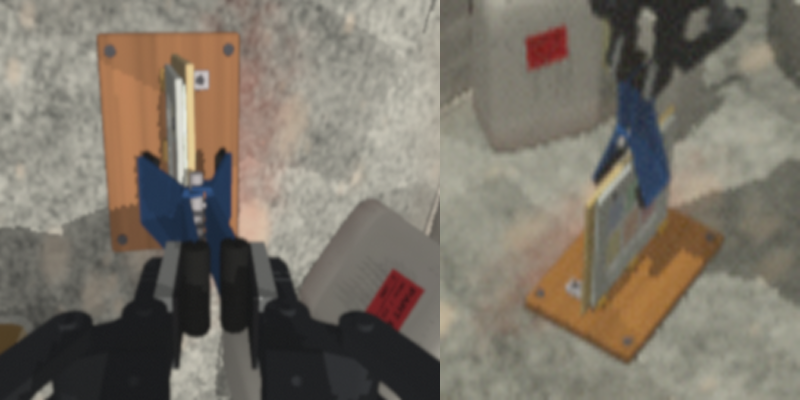

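The clip straddles the edge: the front jaw's tip is at about (632,187) to (658,207) in the right crop, in front of the pane. The back jaw disappears behind the edge near (600,180). I'll check heights and centring.

```bash
python3 - <<'E'
from h import *
S=model("scene");m=imaging.camera_model("wrist");T=(m["camera_matrix"],m["k1"],m["hand_eye"]);W=model("wrist")
c,s=np.cos(.205),np.sin(.205);E=np.array([.557,-.184,.0]);X=np.array([c,s,0]);Y=np.array([-s,c,0])
for n,p in (("front+y",(633,187)),("front-y",(660,208)),("axle+y end",(620,137)),("back+y",(600,181))):
    o,d=ray(S,(275+(p[0]-440)/3.6,115+p[1]/4))
    for x in ((-.019,) if n[0]=="f" else (0,) if n[0]=="a" else (.019,)):
        q=o+d*((x-(o-E)@X)/(d@X));print(n,"y",((q-E)@Y).round(4),"z",q[2].round(4))
for n,p in (("jawL",(143,154)),("jawR",(226,153)),("axle",(197,190)),("boardtop far L",(166,66)),("boardtop far R",(192,63))):
    o,d=ray(W,(130+p[0]/1.467,100+p[1]/1.6)); yy=.0195 if n[0]!="b" else .062
    q=o+d*((yy-(o-E)@Y)/(d@Y));print(n,"x",((q-E)@X).round(4),"z",q[2].round(4))
E
```

```text
front+y y 0.0261 z 0.119
front-y y -0.0205 z 0.063
axle+y end y 0.0173 z 0.1481
back+y y 0.0108 z 0.0925
jawL x -0.0213 z 0.1088
jawR x 0.0203 z 0.1135
axle x -0.0006 z 0.1645
boardtop far L x -0.0107 z 0.1528
boardtop far R x 0.001 z 0.1377
```

```bash
python3 -c "
from workcell import workorder
print(workorder.hand_in())"
```

```text
the job is handed in; nothing more can be done
None
```

The job is handed in at about 14 s of the 54 s allowed. The flap is shut against its board, and the arm holds the clip squeezed open over the middle of the press's top edge, with one jaw on each side. The jaw tips are about 20 mm below the edge by the arm's geometry, though the camera readings on that scattered. No contact with the press showed up in the force reading or the pictures. No judging result came back.

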